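# Clear the drip tray and stand the solvent bottle on it

### The job

Hang the ear defenders over the bar of the rail so that the drip tray is free, then take the white bottle with the red cap from the slanted rack and stand it upright inside the tray. Lower both gently into place, without dropping them or letting the bottle fall over, and leave the amber bottle, the black canister and the tape roll where they are.

Things in the scene. Friction and masses are not known exactly. Their poses are not given: they have to be found in the camera images.
- headset: Yellow ear defenders (rigid, 200 g) standing on their cups in the tray, black headband arching up. Origin: centre of the cups' underside; z up, x from cup to cup. 156 (x) by 56 (y) by 152 mm high; 62 mm free between the cushions. Grey crown pad on top, 44 (x) by 26 (y) mm, z = 135 to 152 mm; the band under it 28 mm (y), z = 130 to 135 mm. Pinch the pad across y.
- headset_crown (a point): Middle of the underside of the headband's top, 130 mm above the headset's origin: the place that rests on the bar.
- rail: Fixed stand with a level round steel bar 16 mm thick, 240 mm long along the stand's y, on two posts at its ends (y = +-120 mm, each with a foot 120 mm along x). Origin: on the table under the middle of the bar; the bar's axis is 150 mm above it.
- rail_top (a point): Top of the bar at its middle, 158 mm above the table; axes as those of the rail.
- tray: Fixed blue plastic drip tray, 210 mm along x, 120 mm along y, walls 5 mm thick and 16 mm high, flat floor 5 mm thick. Origin: centre of its underside on the table.
- rack: Fixed grey metal rack, 220 mm along y, two slots at y = +-55 mm where bottles lean 25 degrees from vertical, tops to the rack's -x (robot side). Origin: centre of its underside. Each slot: sloped floor 76 mm up, back plate 97 mm long along the bottle on its lower (-x) side, side cheeks up to 40 mm along the bottle; above them its sides are free.
- bottle: White plastic bottle with a red cap and a blue band, about 210 g, leaning in one slot of the rack (either one). Origin: centre of its underside; z along its axis towards the cap. Body 56 mm across up to z = 105 mm, shoulder to z = 120 mm, cap 31 mm across from z = 124 to 150 mm (top).
- spare_bottle: Amber bottle with a black cap and a white band, same size, leaning in the other slot of the rack; to be left alone. Origin: centre of its underside; z along its axis.
- canister: Black canister with a brass neck, 72 mm across, 92 mm high, standing beyond the tray; to be left alone. Origin: centre of its underside.
- tape: Roll of blue tape lying flat, 100 mm across, 24 mm high; to be left alone. Origin: centre of its underside.
Not all that is in view belongs to the job. What is shaped like the headset but green or pink is not meant. There is more than one size of the bottle; the job needs the largest.

How it is judged:
By the outcome, as a careful person would: the job done as asked, in the order asked, and still so for the second after the job is handed in, with the robot touching nothing.
It also fails if it takes over 64 s, if anything falls off the work surface, if the arm or the gripper's body presses on something with over 40 N, if the wrist force passes 120 N, or if a joint passes its speed limit or range.

### The arm

A 6-joint arm with a two-finger parallel gripper is mounted at the origin on the work surface. World frame = base frame: x ahead of the robot, y to its left, z up, the work surface at z = 0. Lengths are in m, angles in rad, forces in N, time in s.
With the tool pointing down it reaches from about 0.225 to 0.875 m from the base axis. Payload 3.4 kg.
Tool frame: the origin (TCP) lies where the fingers leave the gripper's body, on its centre line; the fingertips stand 73 mm ahead of it and the grasp point (between the pads) lies 54 mm ahead of it (manip.pinch_z is the distance from the TCP to the grasp point, in m); z points along the fingers, y is the line along which they close (so a half turn about z gives the same grasp; the last joint's range is limited). The gripper opens to 85 mm and grips with 20 to 120 N. Pads are 22 mm wide; open, the fingers measure 114 mm over their backs; the gripper's body (76 mm by 85 mm) begins 54 mm behind the grasp point. The pads swing forward as they close: fully open they stand 13 mm farther back than shut.
Start: joints at [-1.433, 0.276, 1.505, -0, 1.361, -0.121], TCP at [0.147, -0.556, 0.304] pointing down, gripper open.
Joint ranges: [-2.89, 2.89], [-0.75, 2.08], [0.22, 2.7], [-1.18, 4.32], [0.11, 2.71], [-2.7, 2.7]. Speed limits (rad/s): [2.57, 2.57, 3.14, 3.14, 3.14, 3.14].

### API

Orientations are given as a unit quaternion [w, x, y, z].
In Python, from rig import readout, imaging, manip gives the robot as it stands. The module is installed in compiled form; this text tells all that it offers.
- The arm moves only by the tool servo_tool, never from a script. Its argument "moves" is a list of rows, each an object with "dp": the shift along the tool's x, y, z in units of 0.2 m (1.0 is 0.2 m), a list of three; "delta_rot": the turn, a rotation vector about the tool's x, y, z in units of 0.1 rad (1.0 is 0.1 rad), a list of three; "fingers": the opening, from 0 (shut) to 1 (fully open). In form: [{"dp": [dx, dy, dz], "delta_rot": [wx, wy, wz], "fingers": fingers}, ...]. A call has 1 to 5 rows; each row shifts and turns the commanded pose from where the row before left it, along the tool's axes as they then stand; what a row does not reach is not made up. A row lasts 1/10 s, in which the tool goes at most 50 mm and 8.59 degrees, less where a joint would pass 70% of its speed; a pose out of reach is approached as far as the arm can. A call with a number of a shift or a turn outside -1 to 1 is refused whole. A call with a gripper value outside its range is refused whole. The fingers move at their own pace and stop on an object; "force" is the grip in N (left out, the last holds). Time passes only in rows, so rows that do not move let the fingers close. It gives the time, the measured TCP pose, the force, the opening and the grip force at its end, in the units of the state.
- readout.get_state(): the state, without advancing time (a new reading comes with each control period).
- imaging.get_image(name): name is "scene" or "side" or "wrist"; returns (picture, depth): 480x640x3 uint8, red, green, blue; 480x640 float32, m along the optical axis (not along the pixel's ray), 0 where there is no reading.
- imaging.calibration(name): a dict with "intrinsics" (3x3 intrinsics, pixels), "R" (3x3) and "t" (3): a world point X has camera coordinates R X + t; the wrist camera has in their place "hand_eye" (4x4, takes a point from camera to tool coordinates, whose origin is the TCP and whose axes are the flange's). Camera axes: x right, y down, z forward; pixel columns grow to the right and rows downward; lengths in m; the calibration is good to about 2 mm. A picture is of the moment at which its call begins: read the wrist's pose just before it. calibration takes no time and is no camera call.
- manip.sign_off(): hands the job in; it is judged then, once.
The state is a dict: "clock": time; "qpos": joint angles; "qd": joint speeds; "effort": joint torques, N m; "position": TCP position; "ee_rot": TCP orientation; "contact_force": force on the tool from outside, world axes, zero at the start; "moment": the same for the moment, N m; "width": finger opening in m; "gripper_force": force on a finger pad.
Only numpy, scipy, OpenCV 4.12 (cv2) and the standard library are available. Lean on these libraries where they do the work, as an engineer would, in place of code of your own. Each camera call takes 0.05 s, during which the arm holds its last target. There are 200 camera calls.

## Working session

There is one attempt and no reset: what is moved stays moved. The work goes in short steps, Python scripts to look and compute and a tool call to move; the robot and the scene stay as the last step left them, time stands still between calls to the robot, and variables do not carry over. Pictures are saved under pics/ and viewed, at most 12 in all, crops included, and the job is handed in when it is done.

Besides the shell and the picture viewer there is one more tool, called after "Request:" as name([rows], argument=value, ...), one row to a line, values as JSON. servo_tool: Moves the arm, as the interface text tells. Its arguments: {"type":"object","properties":{"moves":{"type":"array"},"force":{"type":"number"}},"required":["moves"]}

```bash
mkdir -p pics; cat > h.py <<'E'
import numpy as np, cv2
from scipy.spatial.transform import Rotation as Rn
from rig import readout, imaging, manip
def grab(n):
    s=readout.get_state(); im,d=imaging.get_image(n); c=imaging.calibration(n)
    K=np.array(c["intrinsics"])
    if "R" in c: R=np.array(c["R"]);t=np.array(c["t"]); Rw=R.T; o=-R.T@t
    else:
        H=np.array(c["hand_eye"]); q=s["ee_rot"]; T=Rn.from_quat([q[1],q[2],q[3],q[0]]).as_matrix()
        Rw=T@H[:3,:3]; o=T@H[:3,3]+np.array(s["position"])
    v,u=np.mgrid[:480,:640]
    P=np.stack([(u-K[0,2])/K[0,0],(v-K[1,2])/K[1,1],np.ones_like(u)],-1)*d[...,None]
    X=P@Rw.T+o
    X[d==0]=np.nan
    return im,d,X,K,Rw,o
def save(n,im): cv2.imwrite("pics/"+n,im[...,::-1])
E
python3 - <<'E'
from h import *
for n in ["scene","side"]:
    im,d,X,K,Rw,o=grab(n); save(n+"0.png",im); np.savez(n+"0.npz",im=im,X=X); print(n,o.round(3),Rw[:,2].round(2),(d==0).mean())
E
```

```text
scene [1.277 0.589 1.16 ] [-0.55 -0.38 -0.75] 0.004182942708333333
side [-0.023  0.974  0.801] [ 0.45 -0.71 -0.54] 0.003880208333333333
```

View pics/scene0.png

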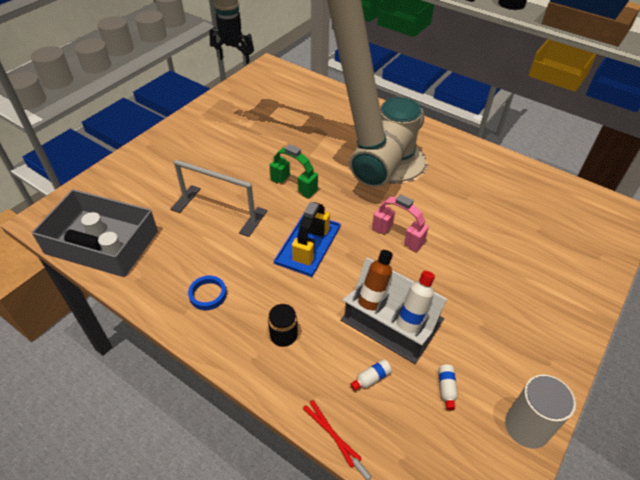

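View pics/side0.png

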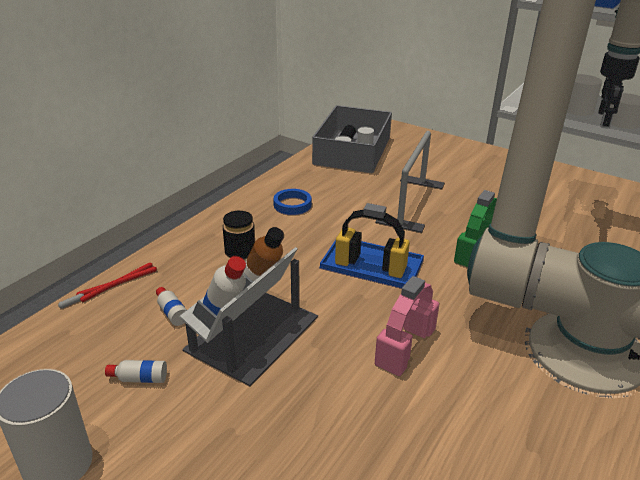

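The yellow headset stands in the tray at scene (308,235). The green (293,170) and pink (400,222) ones are decoys. The large white bottle with the red cap is in the rack at (415,303). The small white bottles at (372,376) and (447,385) are decoys, and the amber one is at (376,280). The rail bar runs from (176,165) to (252,187).

```bash
python3 - <<'E'
from h import *
for n in ["scene","side"]:
    z=np.load(n+"0.npz"); im=z["im"];X=z["X"]; hsv=cv2.cvtColor(im,cv2.COLOR_RGB2HSV); h,s,v=[hsv[...,i].astype(int) for i in range(3)]
    box=np.zeros((480,640),bool)
    def rep(name,m,pl=True):
        p=X[m]; p=p[~np.isnan(p).any(1)]
        q,w=cv2.minAreaRect(p[:,:2].astype(np.float32)*1000)[:2]; a=cv2.minAreaRect(p[:,:2].astype(np.float32)*1000)[2]
        print(n,name,len(p),"med",np.median(p,0).round(4),"rect",np.round(q,1),np.round(w,1),round(a,1),"z",np.percentile(p[:,2],[2,50,98]).round(3))
        return p
    def roi(u0,v0,u1,v1):
        b=box.copy(); b[v0:v1,u0:u1]=1; return b
    S=n=="scene"
    blue=(h>100)&(h<130)&(s>150)
    z3=X[...,2]
    rt=roi(270,200,345,280) if S else roi(315,230,430,290)
    rep("tray rim",blue&rt&(z3>.0125)&(z3<.02)); 
    yel=(h>18)&(h<32)&(s>180)&rt
    rep("yellow",yel); 
    rp=roi(295,190,335,240) if S else roi(330,195,410,250)
    t=rp&(z3>.146)&(z3<.17); rep("pad",t)
    rb=roi(170,155,260,195) if S else roi(395,130,435,195)
    t=rb&(z3>.143)&(z3<.17)
    p=rep("bar",t); 
    rc=roi(405,265,440,345) if S else roi(200,250,250,320)
    red=((h<6)|(h>174))&(s>150)&rc; p=rep("cap",red)
    print(" cap mean",p.mean(0).round(4))
    rep("band",blue&rc)
    ra=roi(340,255,450,360) if S else roi(180,230,320,380)
    rep("rackbase",ra&(z3<.012)&(z3>.002)&(s<60))
    im2=cv2.resize(im[190:250,280:345] if S else im[190:300,300:440],None,fx=5,fy=5,interpolation=2)
    if not S: save("crop1.png",im2)
    m=roi(0,0,640,480)
    rr=roi(255,290,310,355) if S else roi(215,205,262,262)
    rep("canister",rr&(z3>.03)&(z3<.12)&(v<110))
    rr=roi(180,265,235,315) if S else roi(265,180,320,220)
    rep("tape",rr&blue)
E
```

```text
scene tray rim 209 med [0.5229 0.0281 0.0155] rect [478.6  -9.8] [210.6 118.2] 11.9 z [0.013 0.015 0.019]
scene yellow 543 med [0.5414 0.0126 0.0634] rect [444.2   1.5] [221.2  53.5] 8.3 z [0.015 0.063 0.081]
scene pad 147 med [0.4798 0.0006 0.1559] rect [476.5  -1.6] [49.4 27.7] 15.7 z [0.147 0.156 0.16 ]
scene bar 454 med [ 0.5282 -0.3079  0.1549] rect [ 528.1 -317.3] [ 20.2 258.4] 11.4 z [0.145 0.155 0.161]
scene cap 168 med [0.5449 0.3747 0.2087] rect [536.4 373.2] [37.6 27.2] 8.8 z [0.195 0.209 0.218]
 cap mean [0.5425 0.3744 0.2077]
scene band 169 med [0.5992 0.3841 0.1226] rect [596.3 383.9] [21.6 44.3] 23.3 z [0.11  0.123 0.135]
scene rackbase 1403 med [0.6074 0.3267 0.0057] rect [559.2 318.5] [155.2 218.5] 1.8 z [0.002 0.006 0.011]
scene canister 819 med [0.7663 0.1261 0.0899] rect [757.6 120.7] [70.1 65.2] 23.1 z [0.033 0.09  0.096]
scene tape 529 med [ 0.7806 -0.1168  0.0215] rect [ 779.2 -121.6] [100.6  94.7] 64.9 z [0.006 0.022 0.029]
side tray rim 375 med [0.4732 0.0337 0.0153] rect [472.3  -8.3] [212.5 126.1] 13.7 z [0.013 0.015 0.019]
side yellow 359 med [0.4213 0.0122 0.049 ] rect [469.5   2.8] [154.6  55. ] 13.9 z [0.011 0.049 0.078]
side pad 220 med [0.4695 0.0054 0.1558] rect [470.7   0.6] [43.6 31.7] 16.4 z [0.146 0.156 0.159]
side bar 321 med [ 0.5154 -0.2909  0.1561] rect [ 522.5 -313.2] [ 17.  256.7] 11.6 z [0.146 0.156 0.16 ]
side cap 362 med [0.5309 0.3794 0.2078] rect [633.2 265.2] [ 34.2 329.3] 42.4 z [0.007 0.208 0.217]
 cap mean [0.5403 0.3674 0.1969]
side band 121 med [0.5761 0.3995 0.1173] rect [655.1 269.1] [ 51.  324.4] 34.7 z [0.016 0.117 0.13 ]
side rackbase 5195 med [0.5357 0.3243 0.0058] rect [613.5 278.8] [282.4 302.7] 0.4 z [0.003 0.006 0.009]
side canister 1019 med [0.7385 0.1339 0.0727] rect [750.6 120.3] [71.2 72.1] 28.7 z [0.032 0.073 0.094]
side tape 625 med [ 0.7717 -0.1151  0.0188] rect [ 774.5 -120.5] [ 94.2 106.9] 34.3 z [0.004 0.019 0.026]
```

View pics/crop1.png

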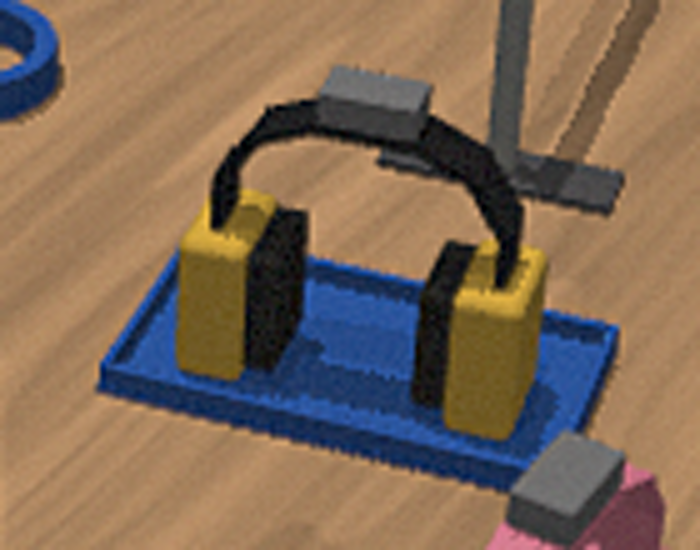

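The crop shows the yellow-cupped headset with its grey crown pad at crop (375,100), so the choice is confirmed. Next I compute the first approach.

```bash
cat >> h.py <<'E'
def T():
    s=readout.get_state(); q=s["ee_rot"]; return np.array(s["position"]),Rn.from_quat([q[1],q[2],q[3],q[0]]).as_matrix(),s
def go(p,R=None):
    "remaining shift in tool axes (units of .2 m), remaining turn (units .1 rad)"
    p0,R0,s=T(); print("at",p0.round(4),"t",round(s["clock"],2),"w",round(s["width"],4),"F",np.round(s["contact_force"],1))
    print("dp/0.2 (present axes)",(R0.T@(np.array(p)-p0)/.2).round(3))
    if R is not None:
        print("rotvec/0.1",(Rn.from_matrix(R0.T@R).as_rotvec()/.1).round(3)); print("dp/0.2 (target axes)",(R.T@(np.array(p)-p0)/.2).round(3))
def down(yaw):
    "tool down, tool y along +-[-sin yaw, cos yaw]; the nearer half turn"
    c,s=np.cos(yaw),np.sin(yaw); A=np.array([[c,s,0],[s,-c,0],[0,0,-1]]); B=A@np.diag([-1,-1,1]); R0=T()[1]
    return max((A,B),key=lambda M:np.trace(R0.T@M))
E
python3 - <<'E'
from h import *
print(T()[1].round(3)); print(np.array(imaging.calibration("wrist")["hand_eye"]).round(3))
for M in [1,-1]:
    c,s=np.cos(np.radians(14)),np.sin(np.radians(14)); R=np.array([[c,s,0],[s,-c,0],[0,0,-1]])@np.diag([M,M,1]); go([.472,.001,.33],R)
E
```

```text
[[ 0.967  0.256 -0.   ]
 [ 0.256 -0.967  0.002]
 [ 0.    -0.002 -1.   ]]
[[-0.001 -0.963 -0.27   0.068]
 [ 1.    -0.    -0.002 -0.001]
 [ 0.001 -0.27   0.963 -0.07 ]
 [ 0.     0.     0.     1.   ]]
at [ 0.1471 -0.5555  0.3031] t 0.1 w 0.0853 F [ 0.3 -0.4 -0.1]
dp/0.2 (present axes) [ 2.283 -2.274 -0.13 ]
rotvec/0.1 [-0.016 -0.002  0.145]
dp/0.2 (target axes) [ 2.249 -2.307 -0.134]
at [ 0.1471 -0.5555  0.3031] t 0.1 w 0.0853 F [ 0.3 -0.4 -0.1]
dp/0.2 (present axes) [ 2.283 -2.274 -0.13 ]
rotvec/0.1 [ 3.0000e-03 -2.5000e-02 -3.1271e+01]
dp/0.2 (target axes) [-2.249  2.307 -0.134]
```

Request:
servo_tool([
  {"dp": [0.1, -0.1, -0.1], "delta_rot": [0, 0, 0.1], "fingers": 1},
  {"dp": [0.15, -0.15, -0.1], "delta_rot": [0, 0, 0], "fingers": 1},
  {"dp": [0.15, -0.15, -0.1], "delta_rot": [0, 0, 0], "fingers": 1},
  {"dp": [0.15, -0.15, -0.1], "delta_rot": [0, 0, 0], "fingers": 1},
  {"dp": [0.15, -0.15, -0.1], "delta_rot": [0, 0, 0], "fingers": 1},
])

```text
clock: 0.6
position: [0.2486, -0.3838, 0.4043]
ee_rot: [-0.0, 0.992, 0.124, 0.0]
contact_force: [0.1, -0.9, 0.1]
width: 0.0852
gripper_force: 0.0
```

Request:
servo_tool([
  {"dp": [0.16, -0.16, 0], "delta_rot": [0, 0, 0], "fingers": 1},
  {"dp": [0.16, -0.16, 0], "delta_rot": [0, 0, 0], "fingers": 1},
  {"dp": [0.16, -0.16, 0], "delta_rot": [0, 0, 0], "fingers": 1},
  {"dp": [0.16, -0.16, 0], "delta_rot": [0, 0, 0], "fingers": 1},
  {"dp": [0.16, -0.16, 0], "delta_rot": [0, 0, 0], "fingers": 1},
])

```text
clock: 1.1
position: [0.3641, -0.1893, 0.4037]
ee_rot: [0.0, 0.992, 0.124, 0.0]
contact_force: [1.4, -1.1, 0.3]
width: 0.0852
gripper_force: 0.0
```

Request:
servo_tool([
  {"dp": [0.16, -0.16, 0], "delta_rot": [0, 0, 0], "fingers": 1},
  {"dp": [0.16, -0.16, 0], "delta_rot": [0, 0, 0], "fingers": 1},
  {"dp": [0.16, -0.16, 0], "delta_rot": [0, 0, 0], "fingers": 1},
  {"dp": [0.1, -0.1, 0], "delta_rot": [0, 0, 0], "fingers": 1},
  {"dp": [0, 0, 0], "delta_rot": [0, 0, 0], "fingers": 1},
])

```text
clock: 1.6
position: [0.4488, -0.0472, 0.4033]
ee_rot: [-0.001, 0.992, 0.127, -0.0]
contact_force: [-0.5, 0.5, 0.3]
width: 0.0851
gripper_force: 0.0
```

```bash
python3 - <<'E'
from h import *
go([.472,.001,.38],down(np.radians(14)))
im,d,X,K,Rw,o=grab("wrist"); save("w1.png",im); np.savez("w1.npz",im=im,X=X)
E
```

```text
at [ 0.4488 -0.0472  0.4033] t 1.6 w 0.0851 F [-0.5  0.5  0.3]
dp/0.2 (present axes) [ 0.173 -0.204  0.117]
rotvec/0.1 [-0.018 -0.001  0.096]
dp/0.2 (target axes) [ 0.171 -0.206  0.116]
```

View pics/w1.png

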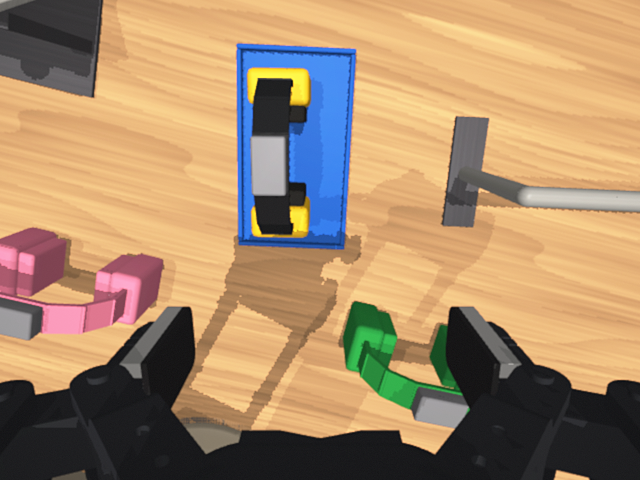

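The wrist view shows the grey pad at (268,165), the tray around (295,145) and one end of the bar at (465,178). I'll measure these from the depth.

```bash
python3 - <<'E'
from h import *
z=np.load("w1.npz"); im=z["im"];X=z["X"]; z3=X[...,2]
hsv=cv2.cvtColor(im,cv2.COLOR_RGB2HSV); h,s,v=[hsv[...,i].astype(int) for i in range(3)]
B=np.zeros((480,640),bool); B[30:260,225:365]=1
def rep(n,m):
    m=cv2.morphologyEx(m.astype(np.uint8),cv2.MORPH_OPEN,np.ones((3,3)))>0 if n!="rim" else m
    p=X[m]; r=cv2.minAreaRect(p[:,:2].astype(np.float32)*1000); print(n,len(p),np.round(r[0],1),np.round(r[1],1),round(r[2],1),np.percentile(z3[m],[5,50,95]).round(4))
rep("pad",B&(z3>.15)&(s<60)); rep("yel",B&(h>18)&(h<32)&(s>180)&(z3>.06)); 
rep("rim",B&(h>100)&(h<130)&(z3>.012)&(z3<.022))
A=np.zeros((480,640),bool); A[180:220,530:640]=1
m=A&(z3>.152); p=X[m]; print("bar",p.mean(0).round(4),cv2.fitLine(p[:,:2].astype(np.float32),2,0,.01,.01).ravel(), z3[m].max())
E
```

```text
pad 2105 [4.732e+02 3.000e-01] [43.7 25.9] 13.6 [0.1553 0.157  0.1582]
yel 1746 [473.9   0.5] [153.5  55. ] 13.8 [0.0728 0.0763 0.0785]
rim 2953 [475.4  -8.8] [209.6 119.6] 12.0 [0.0134 0.0158 0.0174]
bar [ 0.5089 -0.2362  0.1563] [ 0.20011516 -0.9797724   0.50888765 -0.23623578] 0.1600139151048809
```

Request:
servo_tool([
  {"dp": [0.09, -0.1, 0.1], "delta_rot": [0, 0, 0.13], "fingers": 1},
  {"dp": [0.09, -0.1, 0.1], "delta_rot": [0, 0, 0], "fingers": 1},
  {"dp": [0, 0, 0.15], "delta_rot": [0, 0, 0], "fingers": 1},
  {"dp": [0, 0, 0.15], "delta_rot": [0, 0, 0], "fingers": 1},
  {"dp": [0, 0, 0], "delta_rot": [0, 0, 0], "fingers": 1},
])

```text
clock: 2.15
position: [0.4702, -0.0033, 0.3001]
ee_rot: [-0.001, 0.993, 0.117, -0.005]
contact_force: [-0.9, 0.4, 0.2]
width: 0.0856
gripper_force: 0.0
```

```bash
python3 - <<'E'
from h import *
go([.473,.0005,.213],down(np.radians(13.7)))
E
```

```text
at [ 0.4702 -0.0033  0.3001] t 2.15 w 0.0856 F [-0.9  0.4  0.2]
dp/0.2 (present axes) [ 0.022 -0.014  0.435]
rotvec/0.1 [-0.029  0.091 -0.044]
dp/0.2 (target axes) [ 0.018 -0.015  0.436]
```

Request:
servo_tool([
  {"dp": [0.02, -0.015, 0.1], "delta_rot": [0, 0, 0], "fingers": 1},
  {"dp": [0, 0, 0.1], "delta_rot": [0, 0, 0], "fingers": 1},
  {"dp": [0, 0, 0.1], "delta_rot": [0, 0, 0], "fingers": 1},
  {"dp": [0, 0, 0.05], "delta_rot": [0, 0, 0], "fingers": 1},
  {"dp": [0, 0, 0], "delta_rot": [0, 0, 0], "fingers": 1},
])

```text
clock: 2.65
position: [0.4759, 0.0005, 0.2337]
ee_rot: [-0.0, 0.993, 0.117, -0.001]
contact_force: [-0.3, -0.0, 0.6]
width: 0.0856
gripper_force: 0.0
```

```bash
python3 - <<'E'
from h import *
go([.473,.0005,.213],down(np.radians(13.7)))
E
```

```text
at [0.4759 0.0005 0.2337] t 2.65 w 0.0856 F [-0.3 -0.   0.6]
dp/0.2 (present axes) [-0.014 -0.003  0.104]
rotvec/0.1 [-0.002  0.014 -0.044]
dp/0.2 (target axes) [-0.014 -0.003  0.104]
```

Request:
servo_tool([
  {"dp": [-0.014, -0.003, 0.05], "delta_rot": [0, 0, -0.04], "fingers": 1},
  {"dp": [0, 0, 0.05], "delta_rot": [0, 0, 0], "fingers": 1},
  {"dp": [0, 0, 0], "delta_rot": [0, 0, 0], "fingers": 1},
  {"dp": [0, 0, 0], "delta_rot": [0, 0, 0], "fingers": 0.6},
  {"dp": [0, 0, 0], "delta_rot": [0, 0, 0], "fingers": 0.45},
])

```text
clock: 3.15
position: [0.4737, 0.0011, 0.2142]
ee_rot: [0.0, 0.993, 0.12, 0.0]
contact_force: [-0.1, -0.7, 0.1]
width: 0.0591
gripper_force: 0.0
```

Request:
servo_tool([
  {"dp": [0, 0, 0], "delta_rot": [0, 0, 0], "fingers": 0.35},
  {"dp": [0, 0, 0], "delta_rot": [0, 0, 0], "fingers": 0.2},
  {"dp": [0, 0, 0], "delta_rot": [0, 0, 0], "fingers": 0.1},
  {"dp": [0, 0, 0], "delta_rot": [0, 0, 0], "fingers": 0},
  {"dp": [0, 0, 0], "delta_rot": [0, 0, 0], "fingers": 0},
], force=45)

```text
clock: 3.65
position: [0.4738, 0.001, 0.2143]
ee_rot: [0.0, 0.993, 0.12, 0.001]
contact_force: [-0.1, -1.1, 4.0]
width: 0.0247
gripper_force: 45.6
```

```bash
python3 - <<'E'
from h import *
go([.473,.0005,.213],down(np.radians(13.7))); print(T()[2]["gripper_force"])
im,d,X,K,Rw,o=grab("wrist"); save("w2.png",im)
im,d,X,K,Rw,o=grab("side"); save("s2.png",cv2.resize(im[150:300,300:440],None,fx=4,fy=4))
E
```

```text
at [0.4738 0.001  0.2143] t 3.65 w 0.0247 F [-0.1 -1.1  4. ]
dp/0.2 (present axes) [-0.004  0.001  0.007]
rotvec/0.1 [ 0.008 -0.011  0.008]
dp/0.2 (target axes) [-0.004  0.001  0.007]
45.61823129653931
```

View pics/s2.png

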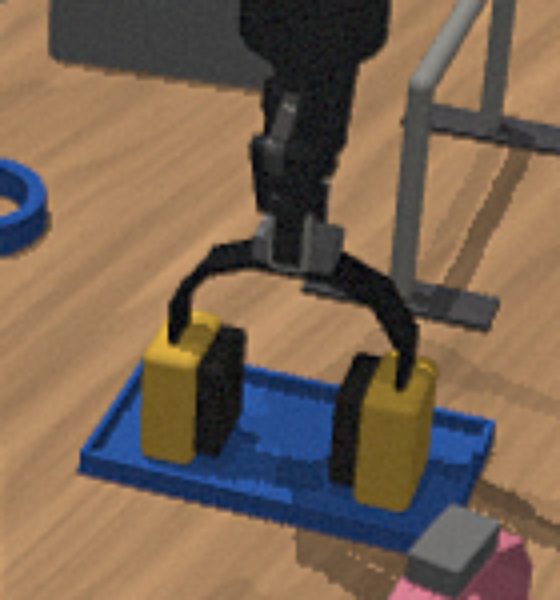

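The fingers hold the grey pad at crop (300,240) with the tips above the band. Lifting.

Request:
servo_tool([
  {"dp": [0, 0, -0.03], "delta_rot": [0, 0, 0], "fingers": 0},
  {"dp": [0, 0, -0.06], "delta_rot": [0, 0, 0], "fingers": 0},
  {"dp": [0, 0, -0.1], "delta_rot": [0, 0, 0], "fingers": 0},
  {"dp": [0, 0, -0.1], "delta_rot": [0, 0, 0], "fingers": 0},
  {"dp": [0, 0, -0.1], "delta_rot": [0, 0, 0], "fingers": 0},
])

```text
clock: 4.25
position: [0.4725, 0.0014, 0.292]
ee_rot: [-0.001, 0.993, 0.12, -0.001]
contact_force: [0.8, -0.2, -1.0]
width: 0.0248
gripper_force: 45.0
```

Request:
servo_tool([
  {"dp": [0, 0, -0.12], "delta_rot": [0, 0, 0], "fingers": 0},
  {"dp": [0, 0, -0.12], "delta_rot": [0, 0, 0], "fingers": 0},
  {"dp": [0, 0, -0.12], "delta_rot": [0, 0, 0], "fingers": 0},
  {"dp": [0, 0, -0.12], "delta_rot": [0, 0, 0], "fingers": 0},
  {"dp": [0, 0, -0.06], "delta_rot": [0, 0, 0], "fingers": 0},
])

```text
clock: 4.75
position: [0.4734, 0.0013, 0.4015]
ee_rot: [0.0, 0.993, 0.12, 0.001]
contact_force: [-0.1, -0.4, -1.4]
width: 0.0249
gripper_force: 45.1
```

```bash
python3 - <<'E'
from h import *
def fit(n):
    im,d,X,K,Rw,o=grab(n); z3=X[...,2]
    m=(z3>.15)&(z3<.164)&(np.abs(X[...,0]-.525)<.07)&(np.abs(X[...,1]+.315)<.16)
    p=X[m].astype(np.float32); r=cv2.minAreaRect(p[:,:2]*1000); print(n,len(p),np.round(r[0],1),np.round(r[1],1),r[2]); 
    l=cv2.fitLine(p[:,:2],2,0,.01,.01).ravel(); print("line x at y=-.315:",l[2]+l[0]/l[1]*(-.315-l[3]), "yaw",np.degrees(np.arctan2(-l[0],l[1]))%180, "top",np.percentile(p[:,2],98))
    hsv=cv2.cvtColor(im,cv2.COLOR_RGB2HSV).astype(int); h,s=hsv[...,0],hsv[...,1]
    m=(h>18)&(h<32)&(s>180)&(np.hypot(X[...,0]-.474,X[...,1])<.1)&(z3>.1); p=X[m].astype(np.float32); r=cv2.minAreaRect(p[:,:2]*1000); print(" cups",len(p),np.round(r[0],1),np.round(r[1],1),r[2],np.percentile(p[:,2],[1,99]).round(3))
fit("scene");fit("side")
go([.525,-.315,.39],down(np.radians(11.5+.2)))
E
```

```text
scene 381 [ 528.3 -315.5] [ 20.5 254.5] 11.901601791381836
line x at y=-.315: 0.5292892 yaw 11.893036 top 0.16105981
 cups 744 [476.9   1. ] [158.4  54.5] 13.955789566040039 [0.199 0.268]
side 189 [ 527.  -339.6] [ 15.3 195.7] 11.9867582321167
line x at y=-.315: 0.5200323 yaw 12.362335 top 0.15987922
 cups 375 [467.3  17.4] [155.2  86. ] 12.850146293640137 [0.199 0.267]
at [0.4736 0.0012 0.401 ] t 4.85 w 0.0248 F [ 0.5 -1.  -1.9]
dp/0.2 (present axes) [-0.126  1.597  0.056]
rotvec/0.1 [ 0.007 -0.023  0.357]
dp/0.2 (target axes) [-0.069  1.6    0.055]
```

Request:
servo_tool([
  {"dp": [0, 0.06, 0], "delta_rot": [0, 0, 0.12], "fingers": 0},
  {"dp": [0, 0.12, 0], "delta_rot": [0, 0, 0.12], "fingers": 0},
  {"dp": [-0.01, 0.14, 0], "delta_rot": [0, 0, 0.12], "fingers": 0},
  {"dp": [-0.01, 0.14, 0], "delta_rot": [0, 0, 0], "fingers": 0},
  {"dp": [-0.01, 0.14, 0], "delta_rot": [0, 0, 0], "fingers": 0},
])

```text
clock: 5.35
position: [0.4926, -0.119, 0.3978]
ee_rot: [-0.001, 0.995, 0.101, -0.002]
contact_force: [-0.1, -0.2, -1.9]
width: 0.025
gripper_force: 45.1
```

Request:
servo_tool([
  {"dp": [-0.01, 0.14, 0], "delta_rot": [0, 0, 0], "fingers": 0},
  {"dp": [-0.01, 0.14, 0], "delta_rot": [0, 0, 0], "fingers": 0},
  {"dp": [-0.01, 0.14, 0], "delta_rot": [0, 0, 0], "fingers": 0},
  {"dp": [-0.01, 0.14, 0], "delta_rot": [0, 0, 0], "fingers": 0},
  {"dp": [0, 0.14, 0], "delta_rot": [0, 0, 0], "fingers": 0},
])

```text
clock: 5.85
position: [0.5128, -0.2579, 0.3977]
ee_rot: [-0.001, 0.995, 0.101, -0.002]
contact_force: [0.7, -0.7, -1.9]
width: 0.0251
gripper_force: 45.1
```

Request:
servo_tool([
  {"dp": [0, 0.14, 0], "delta_rot": [0, 0, 0], "fingers": 0},
  {"dp": [0, 0.1, 0], "delta_rot": [0, 0, 0], "fingers": 0},
  {"dp": [0, 0.05, 0], "delta_rot": [0, 0, 0], "fingers": 0},
  {"dp": [0, 0, 0], "delta_rot": [0, 0, 0], "fingers": 0},
])

```text
clock: 6.25
position: [0.5252, -0.314, 0.3986]
ee_rot: [-0.001, 0.995, 0.101, -0.001]
contact_force: [0.7, -0.4, -1.8]
width: 0.0247
gripper_force: 45.1
```

```bash
python3 - <<'E'
from h import *
go([.525,-.315,.38],down(np.radians(11.6)))
for n in ["scene","side"]:
    im,d,X,K,Rw,o=grab(n); save(n+"3.png",im)
    hsv=cv2.cvtColor(im,cv2.COLOR_RGB2HSV).astype(int); h,s=hsv[...,0],hsv[...,1]
    m=(h>18)&(h<32)&(s>180)&(np.hypot(X[...,0]-.525,X[...,1]+.315)<.12)&(X[...,2]>.1); p=X[m].astype(np.float32); r=cv2.minAreaRect(p[:,:2]*1000); print(" cups",len(p),np.round(r[0],1),np.round(r[1],1),r[2],np.percentile(p[:,2],[1,99]).round(3))
a=cv2.imread("pics/scene3.png")[60:280,120:340]; b=cv2.imread("pics/side3.png")[60:280,330:550]
cv2.imwrite("pics/c3.png",cv2.resize(np.hstack([a,b]),None,fx=1.8,fy=1.8))
E
```

```text
at [ 0.5252 -0.314   0.3986] t 6.25 w 0.0247 F [ 0.7 -0.4 -1.8]
dp/0.2 (present axes) [-0.002  0.005  0.093]
rotvec/0.1 [-0.016  0.015 -0.003]
dp/0.2 (target axes) [-0.002  0.005  0.093]
 cups 779 [ 528.  -314.1] [160.4  58.3] 10.748165130615234 [0.196 0.267]
 cups 265 [ 520.6 -308.4] [156.2  56.6] 12.726104736328125 [0.195 0.264]
```

View pics/c3.png

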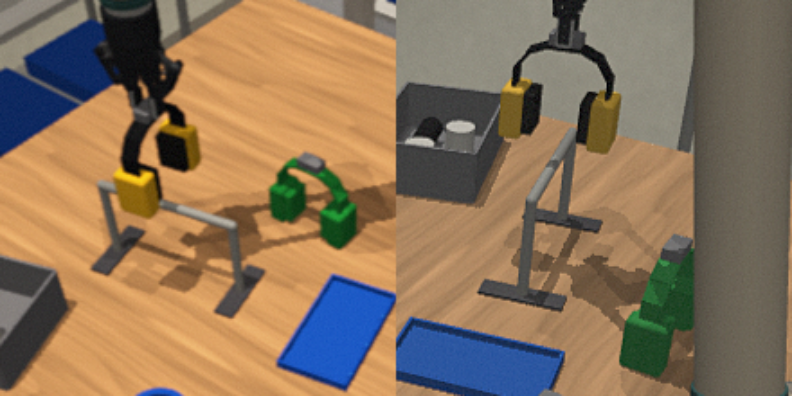

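The headset hangs level over the middle of the bar with the cups on either side (left half at (150,170), right half at (560,100)). The tray is empty. Lowering.

Request:
servo_tool([
  {"dp": [0, 0, 0.05], "delta_rot": [0, 0, 0], "fingers": 0},
  {"dp": [0, 0, 0.1], "delta_rot": [0, 0, 0], "fingers": 0},
  {"dp": [0, 0, 0.1], "delta_rot": [0, 0, 0], "fingers": 0},
  {"dp": [0, 0, 0.1], "delta_rot": [0, 0, 0], "fingers": 0},
  {"dp": [0, 0, 0.1], "delta_rot": [0, 0, 0], "fingers": 0},
])

```text
clock: 6.85
position: [0.525, -0.3113, 0.309]
ee_rot: [-0.0, 0.995, 0.102, -0.0]
contact_force: [-0.3, 1.0, -1.0]
width: 0.0248
gripper_force: 45.1
```

Request:
servo_tool([
  {"dp": [0, 0, 0.1], "delta_rot": [0, 0, 0], "fingers": 0},
  {"dp": [0, 0, 0.08], "delta_rot": [0, 0, 0], "fingers": 0},
  {"dp": [0, 0, 0.06], "delta_rot": [0, 0, 0], "fingers": 0},
  {"dp": [0, 0, 0.04], "delta_rot": [0, 0, 0], "fingers": 0},
  {"dp": [0, 0, 0], "delta_rot": [0, 0, 0], "fingers": 0},
])

```text
clock: 7.35
position: [0.5249, -0.312, 0.2529]
ee_rot: [-0.001, 0.995, 0.102, -0.001]
contact_force: [-0.3, -0.2, -2.3]
width: 0.0252
gripper_force: 45.0
```

```bash
python3 - <<'E'
from h import *
go([.525,-.315,.2373],down(np.radians(11.6)))
E
```

```text
at [ 0.5249 -0.312   0.2529] t 7.35 w 0.0252 F [-0.3 -0.2 -2.3]
dp/0.2 (present axes) [-0.003  0.015  0.078]
rotvec/0.1 [-0.016  0.013  0.019]
dp/0.2 (target axes) [-0.003  0.015  0.078]
```

Request:
servo_tool([
  {"dp": [0, 0, 0.02], "delta_rot": [0, 0, 0], "fingers": 0},
  {"dp": [0, 0, 0.02], "delta_rot": [0, 0, 0], "fingers": 0},
  {"dp": [0, 0, 0.015], "delta_rot": [0, 0, 0], "fingers": 0},
  {"dp": [0, 0, 0.01], "delta_rot": [0, 0, 0], "fingers": 0},
  {"dp": [0, 0, 0], "delta_rot": [0, 0, 0], "fingers": 0},
])

```text
clock: 7.85
position: [0.5252, -0.3128, 0.2406]
ee_rot: [-0.0, 0.995, 0.102, -0.0]
contact_force: [-0.8, 0.5, -1.8]
width: 0.0249
gripper_force: 45.0
```

Request:
servo_tool([
  {"dp": [0, 0, 0.005], "delta_rot": [0, 0, 0], "fingers": 0},
  {"dp": [0, 0, 0.005], "delta_rot": [0, 0, 0], "fingers": 0},
  {"dp": [0, 0, 0], "delta_rot": [0, 0, 0], "fingers": 0},
])

```text
clock: 8.15
position: [0.5253, -0.3128, 0.2388]
ee_rot: [-0.0, 0.995, 0.102, -0.0]
contact_force: [-1.0, 0.3, -2.0]
width: 0.0248
gripper_force: 45.0
```

Request:
servo_tool([
  {"dp": [0, 0, 0.005], "delta_rot": [0, 0, 0], "fingers": 0},
  {"dp": [0, 0, 0.005], "delta_rot": [0, 0, 0], "fingers": 0},
  {"dp": [0, 0, 0], "delta_rot": [0, 0, 0], "fingers": 0},
])

```text
clock: 8.45
position: [0.5254, -0.3129, 0.2372]
ee_rot: [0.0, 0.995, 0.102, 0.0]
contact_force: [-0.4, -0.7, -0.8]
width: 0.025
gripper_force: 45.2
```

Request:
servo_tool([
  {"dp": [0, 0, 0.005], "delta_rot": [0, 0, 0], "fingers": 0},
  {"dp": [0, 0, 0], "delta_rot": [0, 0, 0], "fingers": 0},
])

```text
clock: 8.65
position: [0.5254, -0.3129, 0.2371]
ee_rot: [0.0, 0.995, 0.102, 0.0]
contact_force: [-1.2, 0.2, 5.7]
width: 0.0248
gripper_force: 45.9
```

Request:
servo_tool([
  {"dp": [0, 0, -0.004], "delta_rot": [0, 0, 0], "fingers": 0.2},
  {"dp": [0, 0, 0], "delta_rot": [0, 0, 0], "fingers": 0.33},
  {"dp": [0, 0, 0], "delta_rot": [0, 0, 0], "fingers": 0.45},
  {"dp": [0, 0, 0], "delta_rot": [0, 0, 0], "fingers": 0.6},
  {"dp": [0, 0, 0], "delta_rot": [0, 0, 0], "fingers": 0.6},
])

```text
clock: 9.15
position: [0.5253, -0.3129, 0.2365]
ee_rot: [-0.0, 0.995, 0.102, -0.0]
contact_force: [-0.2, 0.3, 0.8]
width: 0.0512
gripper_force: 0.0
```

Request:
servo_tool([
  {"dp": [0, 0, -0.05], "delta_rot": [0, 0, 0], "fingers": 0.6},
  {"dp": [0, 0, -0.1], "delta_rot": [0, 0, 0], "fingers": 0.6},
  {"dp": [0, 0, -0.15], "delta_rot": [0, 0, 0], "fingers": 1},
  {"dp": [0, 0, -0.2], "delta_rot": [0, 0, 0], "fingers": 1},
  {"dp": [0, 0, -0.2], "delta_rot": [0, 0, 0], "fingers": 1},
])

```text
clock: 9.65
position: [0.5251, -0.3127, 0.3786]
ee_rot: [0.0, 0.995, 0.102, -0.0]
contact_force: [0.0, 0.3, 0.1]
width: 0.0854
gripper_force: 0.0
```

```bash
python3 - <<'E'
from h import *
for n in ["scene","side"]:
    im,d,X,K,Rw,o=grab(n); save(n+"4.png",im)
    hsv=cv2.cvtColor(im,cv2.COLOR_RGB2HSV).astype(int); h,s=hsv[...,0],hsv[...,1]
    m=(h>18)&(h<32)&(s>180)&(np.hypot(X[...,0]-.525,X[...,1]+.315)<.12); p=X[m].astype(np.float32); r=cv2.minAreaRect(p[:,:2]*1000); print(" cups",len(p),np.round(r[0],1),np.round(r[1],1),r[2],np.percentile(p[:,2],[1,99]).round(3))
    # bottle
    rc=np.zeros((480,640),bool)
    if n=="scene": rc[265:345,395:445]=1
    else: rc[250:320,190:250]=1
    red=rc&((h<6)|(h>174))&(s>150)&(X[...,2]>.15)
    blue=rc&(h>100)&(h<130)&(s>130)&(X[...,2]>.08)
    for k,m in (("cap",red),("band",blue)): q=X[m]; print(k,len(q),q.mean(0).round(4),q.min(0).round(4),q.max(0).round(4))
    z3=X[...,2]; m=(z3<.012)&(z3>.002)&(hsv[...,2]<130)&(s<90)&(np.hypot(X[...,0]-.56,X[...,1]-.32)<.15); q=X[m].astype(np.float32); r=cv2.minAreaRect(q[:,:2]*1000);print("base",r)
a=cv2.imread("pics/scene4.png")[60:280,120:340]; b=cv2.imread("pics/side4.png")[60:280,330:550]
cv2.imwrite("pics/c4.png",cv2.resize(np.hstack([a,b]),None,fx=1.8,fy=1.8))
E
```

```text
cups 543 [ 510.  -318.2] [197.1  60.2] 12.550947189331055 [0.033 0.11 ]
cap 166 [0.5426 0.3744 0.2078] [0.5199 0.3598 0.1907] [0.5566 0.3875 0.2193]
band 221 [0.5982 0.3771 0.1221] [0.5777 0.3482 0.1032] [0.6097 0.4005 0.1375]
base ((557.3978271484375, 318.2444763183594), (161.2132110595703, 217.60336303710938), 0.7619810104370117)
 cups 232 [ 520.1 -308.5] [155.4  62.2] 9.903435707092285 [0.035 0.103]
cap 342 [0.5306 0.3783 0.2061] [0.5167 0.3581 0.1864] [0.5525 0.3902 0.2196]
band 126 [0.5768 0.3985 0.117 ] [0.5571 0.3884 0.0986] [0.6005 0.4043 0.1305]
base ((582.2695922851562, 317.9355773925781), (224.1673583984375, 222.0098419189453), 89.87239074707031)
```

View pics/c4.png

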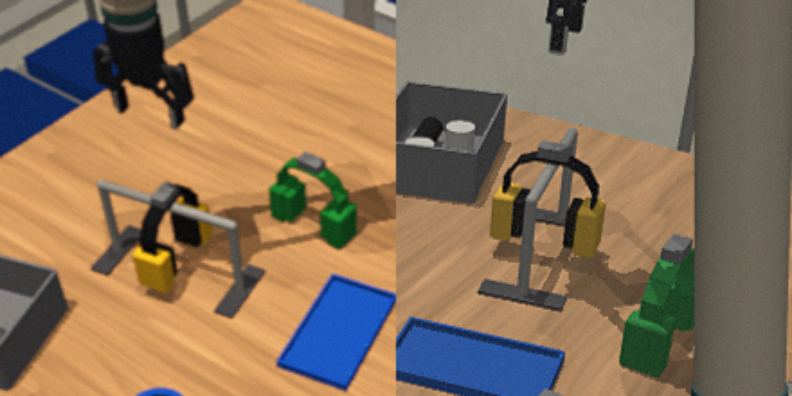

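The headset hangs on the bar, released and still (left half (170,240), right half (550,195)). Next I go to the bottle.

Request:
servo_tool([
  {"dp": [0.02, -0.15, -0.05], "delta_rot": [0, 0, 0], "fingers": 1},
  {"dp": [0.02, -0.22, -0.05], "delta_rot": [0, 0, 0], "fingers": 1},
  {"dp": [0.02, -0.22, 0], "delta_rot": [0, 0, 0], "fingers": 1},
  {"dp": [0.02, -0.22, 0], "delta_rot": [0, 0, 0], "fingers": 1},
  {"dp": [0.02, -0.22, 0], "delta_rot": [0, 0, 0], "fingers": 1},
])

```text
clock: 10.25
position: [0.5026, -0.1055, 0.397]
ee_rot: [0.0, 0.995, 0.101, 0.0]
contact_force: [0.9, 0.2, 0.8]
width: 0.0852
gripper_force: 0.0
```

Request:
servo_tool([
  {"dp": [0.02, -0.22, 0], "delta_rot": [0, 0, 0], "fingers": 1},
  {"dp": [0.02, -0.22, 0], "delta_rot": [0, 0, 0], "fingers": 1},
  {"dp": [0.02, -0.22, 0], "delta_rot": [0, 0, 0], "fingers": 1},
  {"dp": [0.02, -0.22, 0], "delta_rot": [0, 0, 0], "fingers": 1},
  {"dp": [0.02, -0.22, 0], "delta_rot": [0, 0, 0], "fingers": 1},
])

```text
clock: 10.75
position: [0.4776, 0.1141, 0.397]
ee_rot: [0.0, 0.995, 0.102, 0.0]
contact_force: [1.2, -0.1, -0.6]
width: 0.0853
gripper_force: 0.0
```

Request:
servo_tool([
  {"dp": [0.02, -0.22, 0], "delta_rot": [0, 0, 0], "fingers": 1},
  {"dp": [0.02, -0.22, 0], "delta_rot": [0, 0, 0], "fingers": 1},
  {"dp": [0.02, -0.22, 0], "delta_rot": [0, 0, 0], "fingers": 1},
  {"dp": [0.02, -0.22, 0], "delta_rot": [0, 0, 0], "fingers": 1},
  {"dp": [0.02, -0.1, 0], "delta_rot": [0, 0, 0], "fingers": 1},
])

```text
clock: 11.25
position: [0.457, 0.3118, 0.3967]
ee_rot: [-0.001, 0.995, 0.103, -0.0]
contact_force: [0.3, -1.1, 1.0]
width: 0.0851
gripper_force: 0.0
```

```bash
cat >> h.py <<'E'
def tilt(yaw,th): return down(yaw)@Rn.from_rotvec([0,th,0]).as_matrix()
E
python3 - <<'E'
from h import *
R=tilt(np.radians(1.5),np.radians(25)); print(R.round(2)); go([.4525,.373,.387],R); go([.4525,.373,.387],down(np.radians(1.5)))
E
```

```text
[[ 0.91  0.03  0.42]
 [ 0.02 -1.    0.01]
 [ 0.42  0.   -0.91]]
at [0.457  0.3118 0.3967] t 11.25 w 0.0851 F [ 0.3 -1.1  1. ]
dp/0.2 (present axes) [ 0.041 -0.304  0.049]
rotvec/0.1 [-0.411  4.354  1.777]
dp/0.2 (target axes) [-0.034 -0.307  0.038]
at [0.457  0.3118 0.3967] t 11.25 w 0.0851 F [ 0.3 -1.1  1. ]
dp/0.2 (present axes) [ 0.041 -0.304  0.049]
rotvec/0.1 [-0.016  0.002  1.81 ]
dp/0.2 (target axes) [-0.014 -0.307  0.048]
```

Request:
servo_tool([
  {"dp": [0, -0.15, 0], "delta_rot": [0, 0, 0.9], "fingers": 1},
  {"dp": [0, -0.15, 0], "delta_rot": [0, 0, 0.9], "fingers": 1},
  {"dp": [0, 0, 0], "delta_rot": [0, 0.9, 0], "fingers": 1},
  {"dp": [0, 0, 0], "delta_rot": [0, 0.9, 0], "fingers": 1},
  {"dp": [0, 0, 0], "delta_rot": [0, 0.9, 0], "fingers": 1},
])

```text
clock: 11.75
position: [0.4487, 0.368, 0.3967]
ee_rot: [-0.002, 0.991, 0.012, 0.136]
contact_force: [0.3, -0.3, -0.4]
width: 0.0857
gripper_force: 0.0
```

Request:
servo_tool([
  {"dp": [0, 0, 0], "delta_rot": [0, 0.9, 0], "fingers": 1},
  {"dp": [0, 0, 0], "delta_rot": [0, 0.76, 0], "fingers": 1},
  {"dp": [0, 0, 0], "delta_rot": [0, 0, 0], "fingers": 1},
  {"dp": [0, 0, 0], "delta_rot": [0, 0, 0], "fingers": 1},
])

```text
clock: 12.15
position: [0.4483, 0.3677, 0.3969]
ee_rot: [-0.003, 0.976, 0.012, 0.216]
contact_force: [0.0, -0.5, -0.1]
width: 0.0857
gripper_force: 0.0
```

```bash
python3 - <<'E'
from h import *
go([.4525,.373,.387],tilt(np.radians(1.5),np.radians(25)))
im,d,X,K,Rw,o=grab("wrist"); save("w5.png",im); np.savez("w5.npz",im=im,X=X,K=K,Rw=Rw,o=o)
E
```

```text
at [0.4483 0.3677 0.3969] t 12.15 w 0.0857 F [ 0.  -0.5 -0.1]
dp/0.2 (present axes) [-0.001 -0.026  0.054]
rotvec/0.1 [ 0.008  0.014 -0.017]
dp/0.2 (target axes) [-0.001 -0.026  0.054]
```

View pics/w5.png

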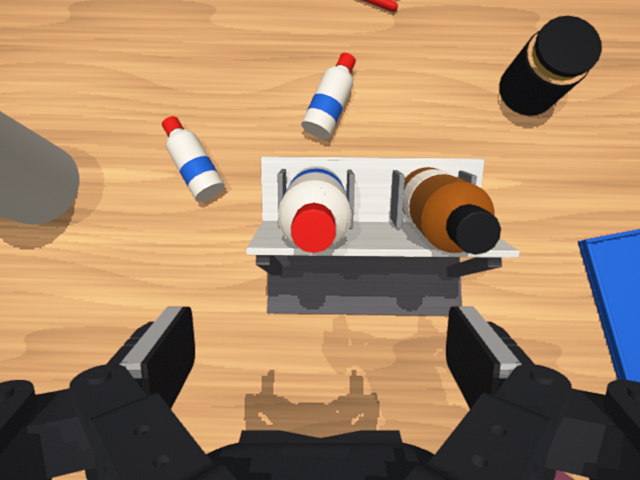

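The red cap is at (314,228), in the left slot. Amber is at (470,230) and the small decoy bottles are at (190,160) and (328,97). Next is a precise cap measurement.

```bash
python3 - <<'E'
from h import *
z=np.load("w5.npz"); im=z["im"];X=z["X"]
hsv=cv2.cvtColor(im,cv2.COLOR_RGB2HSV).astype(int); h,s,v=hsv[...,0],hsv[...,1],hsv[...,2]
B=np.zeros((480,640),bool); B[190:262,280:350]=1
m=B&((h<6)|(h>174))&(s>150); p=X[m]
for yaw in (0,1.5,3):
    y=np.radians(yaw); a=np.array([-np.sin(.4363)*np.cos(y),-np.sin(.4363)*np.sin(y),np.cos(.4363)]); t=p@a
    top=np.percentile(t,90); q=p[t>top-.004]
    ex=np.array([np.cos(.4363)*np.cos(y),np.cos(.4363)*np.sin(y),np.sin(.4363)]); ey=np.cross(a,ex)
    w=np.c_[q@ex,q@ey]; (c,r)=cv2.minEnclosingCircle(w.astype(np.float32)*1000); med=np.median(q@a)
    C=ex*c[0]/1000+ey*c[1]/1000+a*med
    print(yaw,len(p),len(q),"topcentre",C.round(4),"r",round(r,1),"ext",np.ptp(w,axis=0).round(4))
n=np.linalg.svd(q-q.mean(0))[2][2]; print("normal",n*np.sign(n[2]))
# white body points
m=B.copy(); m[:]=0; m[165:205,285:345]=1; 
# plate lower(top) edge and rear edge yaw: bright grey pixels far edge
g=(s<40)&(v>150)&(X[...,2]>.04)&(X[...,1]>.2)&(X[...,1]<.44); 
E1=[]; 
for u in range(360,388,1):
    r=np.where(g[150:270,u])[0]; E1.append((u,X[150+r.min()+2,u],X[150+r.max()-2,u]))
for u in list(range(266,276)):
    r=np.where(g[150:270,u])[0]; E1.append((u,X[150+r.min()+2,u],X[150+r.max()-2,u]))
for k in(1,2):
    L=np.array([e[k] for e in E1])[:,:2].astype(np.float32); l=cv2.fitLine(L,2,0,.01,.01).ravel(); print("edge yaw",np.degrees(np.arctan2(-l[0],l[1])),L.std(0))
E
```

```text
return _methods._mean(a, axis=axis, dtype=dtype,
  ret = ret.dtype.type(ret / rcount)
Traceback (most recent call last):
ValueError: zero-size array to reduction operation maximum which has no identity
```

```bash
python3 - <<'E'
from h import *
z=np.load("w5.npz"); im=z["im"];X=z["X"]
hsv=cv2.cvtColor(im,cv2.COLOR_RGB2HSV).astype(int); h,s,v=hsv[...,0],hsv[...,1],hsv[...,2]
ok=~np.isnan(X[...,2])
B=np.zeros((480,640),bool); B[190:262,280:350]=1
m=B&((h<6)|(h>174))&(s>150)&ok; p=X[m]
for yaw in (0,1.5,3):
    y=np.radians(yaw); a=np.array([-np.sin(.4363)*np.cos(y),-np.sin(.4363)*np.sin(y),np.cos(.4363)]); t=p@a
    top=np.percentile(t,90); q=p[t>top-.004]
    ex=np.array([np.cos(.4363)*np.cos(y),np.cos(.4363)*np.sin(y),np.sin(.4363)]); ey=np.cross(a,ex)
    w=np.c_[q@ex,q@ey]; (c,r)=cv2.minEnclosingCircle(w.astype(np.float32)*1000); med=np.median(q@a)
    C=ex*c[0]/1000+ey*c[1]/1000+a*med
    print(yaw,len(p),len(q),"topcentre",C.round(4),"r",round(r,1),"ext",np.ptp(w,axis=0).round(4))
g=(s<40)&(v>150)&(X[...,2]>.04)&(X[...,1]>.2)&(X[...,1]<.44)&ok
E1=[]
for u in list(range(360,388))+list(range(266,276)):
    r=np.where(g[150:270,u])[0]; E1.append((X[150+r.min()+2,u],X[150+r.max()-2,u]))
for k in(0,1):
    L=np.array([e[k] for e in E1])[:,:2].astype(np.float32); L=L[~np.isnan(L).any(1)]; l=cv2.fitLine(L,2,0,.01,.01).ravel(); print("edge yaw",np.degrees(np.arctan(-l[0]/l[1])),L.mean(0))
C0=X[m].mean(0)
E
```

```text
0 1744 1540 topcentre [0.5313 0.3753 0.2121] r 15.1 ext [0.0298 0.0296]
1.5 1744 1539 topcentre [0.5313 0.3753 0.2121] r 15.1 ext [0.0298 0.0295]
3 1744 1535 topcentre [0.5313 0.3753 0.2121] r 15.1 ext [0.0297 0.0295]
edge yaw 0.73460484 [0.62503904 0.3471674 ]
edge yaw 0.8114786 [0.524976  0.3494082]
```

```bash
python3 - <<'E'
from h import *
R=tilt(np.radians(1.0),np.radians(25)); go([.5123,.375,.2529],R)
E
```

```text
at [0.4489 0.3677 0.397 ] t 12.2 w 0.0857 F [-0.3  0.1 -0.1]
dp/0.2 (present axes) [-0.016 -0.029  0.787]
rotvec/0.1 [-0.029  0.01   0.056]
dp/0.2 (target axes) [-0.017 -0.031  0.787]
```

Request:
servo_tool([
  {"dp": [-0.016, -0.03, 0.1], "delta_rot": [-0.03, 0, 0.05], "fingers": 1},
  {"dp": [0, 0, 0.15], "delta_rot": [0, 0, 0], "fingers": 1},
  {"dp": [0, 0, 0.15], "delta_rot": [0, 0, 0], "fingers": 1},
  {"dp": [0, 0, 0.1], "delta_rot": [0, 0, 0], "fingers": 1},
  {"dp": [0, 0, 0], "delta_rot": [0, 0, 0], "fingers": 1},
])

```text
clock: 12.7
position: [0.4885, 0.3732, 0.301]
ee_rot: [0.001, 0.977, 0.008, 0.213]
contact_force: [-1.0, -0.6, -0.5]
width: 0.0853
gripper_force: 0.0
```

```bash
python3 - <<'E'
from h import *
R=tilt(np.radians(1.0),np.radians(25)); go([.5123,.375,.2529],R)
im,d,X,K,Rw,o=grab("wrist")
hsv=cv2.cvtColor(im,cv2.COLOR_RGB2HSV).astype(int); h,s=hsv[...,0],hsv[...,1]
m=((h<6)|(h>174))&(s>150)&~np.isnan(X[...,2])&(np.hypot(X[...,0]-.53,X[...,1]-.375)<.04)&(X[...,2]>.16); p=X[m]
a=-R[:,2]; t=p@a; q=p[t>np.percentile(t,90)-.004]; w=q@R[:,:2]; c,r=cv2.minEnclosingCircle((w*1000).astype(np.float32)); C=R[:,:2]@np.array(c)/1000+a*np.median(q@a); print(len(p),C.round(4),r)
go(C+.045*a,R)
E
```

```text
at [0.4885 0.3732 0.301 ] t 12.7 w 0.0853 F [-1.  -0.6 -0.5]
dp/0.2 (present axes) [ 0.008 -0.008  0.268]
rotvec/0.1 [0.049 0.064 0.003]
dp/0.2 (target axes) [ 0.006 -0.007  0.268]
4411 [0.5309 0.3749 0.212 ] 15.467153549194336
at [0.4887 0.3738 0.3032] t 12.75 w 0.0854 F [-0.5  0.7 -0.1]
dp/0.2 (present axes) [-0.    -0.003  0.278]
rotvec/0.1 [ 0.028  0.034 -0.001]
dp/0.2 (target axes) [-0.001 -0.002  0.278]
```

Request:
servo_tool([
  {"dp": [0, -0.003, 0.1], "delta_rot": [0.02, 0.03, 0], "fingers": 1},
  {"dp": [0, 0, 0.1], "delta_rot": [0, 0, 0], "fingers": 1},
  {"dp": [0, 0, 0.05], "delta_rot": [0, 0, 0], "fingers": 1},
  {"dp": [0, 0, 0.03], "delta_rot": [0, 0, 0], "fingers": 1},
  {"dp": [0, 0, 0], "delta_rot": [0, 0, 0], "fingers": 1},
])

```text
clock: 13.25
position: [0.5119, 0.3754, 0.2542]
ee_rot: [-0.003, 0.976, 0.009, 0.218]
contact_force: [0.6, 0.7, 0.5]
width: 0.0856
gripper_force: 0.0
```

```bash
python3 - <<'E'
from h import *
R=tilt(np.radians(1.0),np.radians(25)); go(np.array([.5309,.3749,.212])-.045*R[:,2],R)
E
```

```text
at [0.5119 0.3754 0.2542] t 13.25 w 0.0856 F [0.6 0.7 0.5]
dp/0.2 (present axes) [-0.003  0.004  0.006]
rotvec/0.1 [-0.015 -0.027  0.005]
dp/0.2 (target axes) [-0.003  0.004  0.006]
```

Close on the cap.

Request:
servo_tool([
  {"dp": [-0.002, 0.003, 0.005], "delta_rot": [0, 0, 0], "fingers": 0.7},
  {"dp": [0, 0, 0], "delta_rot": [0, 0, 0], "fingers": 0.5},
  {"dp": [0, 0, 0], "delta_rot": [0, 0, 0], "fingers": 0.42},
  {"dp": [0, 0, 0], "delta_rot": [0, 0, 0], "fingers": 0.35},
  {"dp": [0, 0, 0], "delta_rot": [0, 0, 0], "fingers": 0.2},
], force=60)

```text
clock: 13.75
position: [0.5114, 0.3749, 0.2545]
ee_rot: [-0.003, 0.976, 0.009, 0.218]
contact_force: [-4.6, -0.3, 5.3]
width: 0.0291
gripper_force: 95.3
```

Request:
servo_tool([
  {"dp": [0, 0, 0], "delta_rot": [0, 0, 0], "fingers": 0},
  {"dp": [0, 0, 0], "delta_rot": [0, 0, 0], "fingers": 0},
  {"dp": [0, 0, 0], "delta_rot": [0, 0, 0], "fingers": 0},
])

```text
clock: 14.05
position: [0.5114, 0.3749, 0.2545]
ee_rot: [-0.003, 0.976, 0.009, 0.218]
contact_force: [-4.0, 0.1, 6.2]
width: 0.0292
gripper_force: 95.3
```

Request:
servo_tool([
  {"dp": [0, 0, -0.02], "delta_rot": [0, 0, 0], "fingers": 0},
  {"dp": [0, 0, -0.04], "delta_rot": [0, 0, 0], "fingers": 0},
  {"dp": [0, 0, -0.06], "delta_rot": [0, 0, 0], "fingers": 0},
  {"dp": [0, 0, -0.08], "delta_rot": [0, 0, 0], "fingers": 0},
  {"dp": [0, 0, -0.08], "delta_rot": [0, 0, 0], "fingers": 0},
])

```text
clock: 14.55
position: [0.4876, 0.3742, 0.3045]
ee_rot: [-0.003, 0.976, 0.009, 0.218]
contact_force: [3.5, 0.7, -2.4]
width: 0.0293
gripper_force: 94.8
```

Request:
servo_tool([
  {"dp": [0, 0, -0.1], "delta_rot": [0, 0, 0], "fingers": 0},
  {"dp": [0, 0, -0.1], "delta_rot": [0, 0, 0], "fingers": 0},
  {"dp": [0, 0, -0.1], "delta_rot": [0, 0, 0], "fingers": 0},
  {"dp": [0, 0, -0.1], "delta_rot": [0, 0, 0], "fingers": 0},
  {"dp": [0, 0, -0.05], "delta_rot": [0, 0, 0], "fingers": 0},
])

```text
clock: 15.05
position: [0.4482, 0.3735, 0.387]
ee_rot: [-0.003, 0.976, 0.009, 0.218]
contact_force: [0.6, 0.2, -2.0]
width: 0.0295
gripper_force: 95.1
```

```bash
python3 - <<'E'
from h import *
a=grab("scene")[0][170:370,300:500]; b=grab("side")[0][150:350,150:350]
save("c6.png",cv2.resize(np.hstack([a,b]),None,fx=2,fy=2)); go([.45,.373,.37]); print(T()[2]["gripper_force"])
E
```

```text
at [0.4488 0.3737 0.3868] t 15.15 w 0.0291 F [ 0.3  0.  -2.5]
dp/0.2 (present axes) [-0.031  0.004  0.078]
95.08040525950491
```

View pics/c6.png

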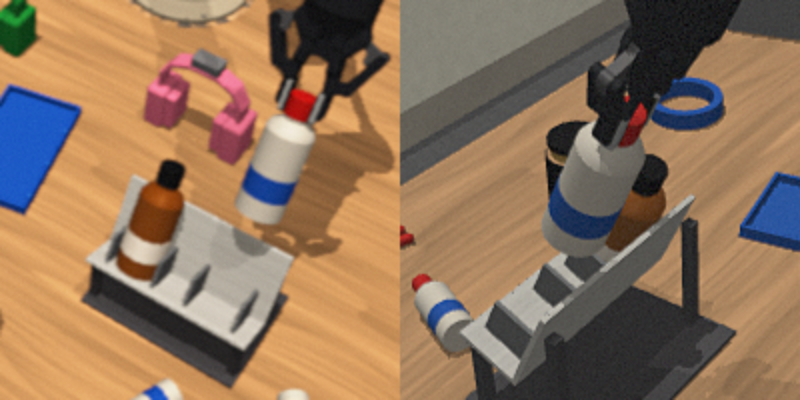

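The bottle is held straight by its cap (left half (300,105)), and amber is undisturbed. Now I bring it upright and carry it to the tray.

Request:
servo_tool([
  {"dp": [0, 0, -0.04], "delta_rot": [0, -0.5, 0], "fingers": 0},
  {"dp": [0, 0, -0.04], "delta_rot": [0, -0.8, 0], "fingers": 0},
  {"dp": [0, 0, -0.04], "delta_rot": [0, -0.8, 0], "fingers": 0},
  {"dp": [0, 0, 0], "delta_rot": [0, -0.8, 0], "fingers": 0},
  {"dp": [0, 0, 0], "delta_rot": [0, -0.8, 0], "fingers": 0},
])

```text
clock: 15.65
position: [0.4407, 0.3731, 0.4067]
ee_rot: [-0.001, 0.999, 0.009, 0.032]
contact_force: [0.4, 0.2, -2.5]
width: 0.0291
gripper_force: 95.0
```

Request:
servo_tool([
  {"dp": [0, 0, 0], "delta_rot": [0, -0.7, 0], "fingers": 0},
  {"dp": [0, 0.06, 0], "delta_rot": [0, 0, 0], "fingers": 0},
  {"dp": [0, 0.12, 0], "delta_rot": [0, 0, 0], "fingers": 0},
  {"dp": [0, 0.15, 0], "delta_rot": [0, 0, 0], "fingers": 0},
  {"dp": [0, 0.15, 0], "delta_rot": [0, 0, 0], "fingers": 0},
])

```text
clock: 16.15
position: [0.442, 0.2755, 0.4063]
ee_rot: [0.0, 1.0, 0.01, -0.0]
contact_force: [-0.1, -0.5, -1.6]
width: 0.0292
gripper_force: 95.1
```

```bash
python3 - <<'E'
from h import *
go([.4755,-.009,.33],down(np.radians(1)))
E
```

```text
at [0.442  0.2755 0.4063] t 16.15 w 0.0292 F [-0.1 -0.5 -1.6]
dp/0.2 (present axes) [0.14  1.425 0.382]
rotvec/0.1 [0.008 0.006 0.021]
dp/0.2 (target axes) [0.143 1.425 0.381]
```

Request:
servo_tool([
  {"dp": [0.015, 0.15, 0], "delta_rot": [0, 0, 0], "fingers": 0},
  {"dp": [0.015, 0.15, 0], "delta_rot": [0, 0, 0], "fingers": 0},
  {"dp": [0.015, 0.15, 0], "delta_rot": [0, 0, 0], "fingers": 0},
  {"dp": [0.015, 0.15, 0], "delta_rot": [0, 0, 0], "fingers": 0},
  {"dp": [0.015, 0.15, 0], "delta_rot": [0, 0, 0], "fingers": 0},
])

```text
clock: 16.65
position: [0.4594, 0.1256, 0.4064]
ee_rot: [0.0, 1.0, 0.009, -0.0]
contact_force: [0.1, 0.6, -2.6]
width: 0.0293
gripper_force: 95.1
```

Request:
servo_tool([
  {"dp": [0.015, 0.15, 0], "delta_rot": [0, 0, 0], "fingers": 0},
  {"dp": [0.015, 0.15, 0], "delta_rot": [0, 0, 0], "fingers": 0},
  {"dp": [0.015, 0.15, 0], "delta_rot": [0, 0, 0], "fingers": 0},
  {"dp": [0.015, 0.11, 0], "delta_rot": [0, 0, 0], "fingers": 0},
  {"dp": [0, 0.06, 0], "delta_rot": [0, 0, 0], "fingers": 0},
])

```text
clock: 17.15
position: [0.474, 0.0017, 0.4062]
ee_rot: [0.0, 1.0, 0.008, -0.001]
contact_force: [0.1, 0.0, -3.0]
width: 0.0294
gripper_force: 95.1
```

Request:
servo_tool([
  {"dp": [0, 0, 0.05], "delta_rot": [0, 0, 0], "fingers": 0},
  {"dp": [0, 0, 0.1], "delta_rot": [0, 0, 0], "fingers": 0},
  {"dp": [0, 0, 0.1], "delta_rot": [0, 0, 0], "fingers": 0},
  {"dp": [0, 0, 0.1], "delta_rot": [0, 0, 0], "fingers": 0},
  {"dp": [0, 0, 0.05], "delta_rot": [0, 0, 0], "fingers": 0},
])

```text
clock: 17.65
position: [0.473, 0.0052, 0.3243]
ee_rot: [-0.001, 1.0, 0.01, -0.002]
contact_force: [-0.6, 0.4, -3.0]
width: 0.0291
gripper_force: 95.2
```

```bash
python3 - <<'E'
from h import *
im,d,X,K,Rw,o=grab("scene"); b=grab("side"); 
save("c7.png",cv2.resize(np.hstack([im[130:330,210:410],b[0][110:310,270:470]]),None,fx=2,fy=2))
for im,d,X,K,Rw,o in (( im,d,X,K,Rw,o),b):
    hsv=cv2.cvtColor(im,cv2.COLOR_RGB2HSV).astype(int); h,s,v=[hsv[...,i] for i in range(3)]
    near=(np.hypot(X[...,0]-.4755,X[...,1]+.009)<.06)
    w=near&(s<70)&(v>120)&(X[...,2]>.06)&(X[...,2]<.3)|near&(h>100)&(h<130)&(X[...,2]>.06)
    p=X[w]; print("z lo",np.percentile(p[:,2],[.5,1,3]).round(4))
    # lean: mean xy of horizontal slices of visible body surface
    for z0 in np.arange(.08,.2,.02):
        q=p[abs(p[:,2]-z0)<.008]
        if len(q)>20: print(z0.round(2),len(q),q[:,:2].mean(0).round(4))
go([.4755,-.009,.205],down(np.radians(1)))
E
```

```text
z lo [0.1266 0.1285 0.1352]
0.14 53 [0.4949 0.0127]
0.16 76 [0.4904 0.0167]
0.18 69 [0.4907 0.0175]
z lo [0.1449 0.1506 0.1537]
0.16 173 [0.4593 0.0242]
0.18 129 [0.4591 0.0232]
at [0.4734 0.0049 0.325 ] t 17.75 w 0.0292 F [ 0.3  0.1 -2.6]
dp/0.2 (present axes) [0.012 0.071 0.6  ]
rotvec/0.1 [-0.02   0.049  0.025]
dp/0.2 (target axes) [0.009 0.07  0.6  ]
```

View pics/c7.png

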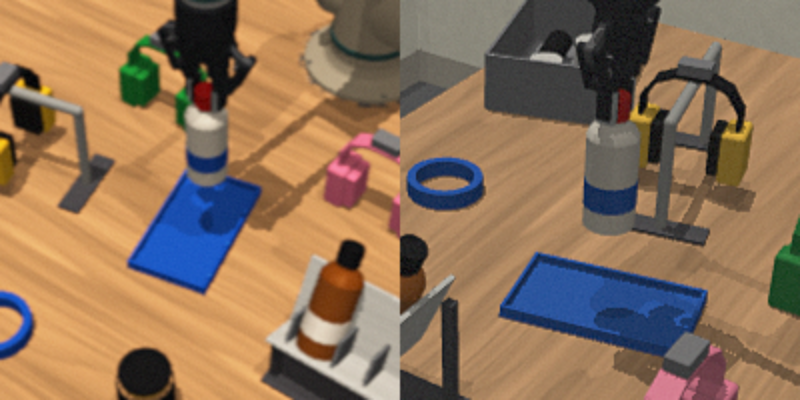

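The bottle hangs vertical over the tray (left half (207,145), right half (610,185)). Lowering.

Request:
servo_tool([
  {"dp": [0.01, 0.035, 0.06], "delta_rot": [0, 0.04, 0], "fingers": 0},
  {"dp": [0, 0.035, 0.1], "delta_rot": [0, 0, 0], "fingers": 0},
  {"dp": [0, 0, 0.1], "delta_rot": [0, 0, 0], "fingers": 0},
  {"dp": [0, 0, 0.1], "delta_rot": [0, 0, 0], "fingers": 0},
  {"dp": [0, 0, 0.06], "delta_rot": [0, 0, 0], "fingers": 0},
])

```text
clock: 18.25
position: [0.4771, -0.0096, 0.2423]
ee_rot: [-0.001, 1.0, 0.01, 0.001]
contact_force: [-0.3, 0.4, -3.1]
width: 0.0292
gripper_force: 95.3
```

Request:
servo_tool([
  {"dp": [0, 0, 0.04], "delta_rot": [0, 0, 0], "fingers": 0},
  {"dp": [0, 0, 0.03], "delta_rot": [0, 0, 0], "fingers": 0},
  {"dp": [0, 0, 0.02], "delta_rot": [0, 0, 0], "fingers": 0},
  {"dp": [0, 0, 0], "delta_rot": [0, 0, 0], "fingers": 0},
  {"dp": [0, 0, 0], "delta_rot": [0, 0, 0], "fingers": 0},
])

```text
clock: 18.75
position: [0.4775, -0.0099, 0.2253]
ee_rot: [-0.0, 1.0, 0.009, 0.002]
contact_force: [1.3, 0.0, -3.0]
width: 0.0293
gripper_force: 95.3
```

```bash
python3 - <<'E'
from h import *
go([.4755,-.009,.202],down(np.radians(1)))
E
```

```text
at [ 0.4775 -0.0099  0.2253] t 18.75 w 0.0293 F [ 1.3  0.  -3. ]
dp/0.2 (present axes) [-0.011 -0.005  0.116]
rotvec/0.1 [-0.009 -0.04   0.014]
dp/0.2 (target axes) [-0.01  -0.005  0.116]
```

Request:
servo_tool([
  {"dp": [0, 0, 0.03], "delta_rot": [0, -0.04, 0], "fingers": 0},
  {"dp": [0, 0, 0.03], "delta_rot": [0, 0, 0], "fingers": 0},
  {"dp": [0, 0, 0.02], "delta_rot": [0, 0, 0], "fingers": 0},
  {"dp": [0, 0, 0.01], "delta_rot": [0, 0, 0], "fingers": 0},
  {"dp": [0, 0, 0], "delta_rot": [0, 0, 0], "fingers": 0},
])

```text
clock: 19.25
position: [0.477, -0.0099, 0.2064]
ee_rot: [-0.001, 1.0, 0.009, -0.001]
contact_force: [-0.7, -0.2, -2.7]
width: 0.0295
gripper_force: 95.3
```

Request:
servo_tool([
  {"dp": [0, 0, 0.005], "delta_rot": [0, 0, 0], "fingers": 0},
  {"dp": [0, 0, 0.005], "delta_rot": [0, 0, 0], "fingers": 0},
  {"dp": [0, 0, 0], "delta_rot": [0, 0, 0], "fingers": 0},
])

```text
clock: 19.55
position: [0.4772, -0.0099, 0.2048]
ee_rot: [-0.001, 1.0, 0.009, -0.0]
contact_force: [0.2, -0.8, -2.0]
width: 0.0294
gripper_force: 95.3
```

Request:
servo_tool([
  {"dp": [0, 0, 0.005], "delta_rot": [0, 0, 0], "fingers": 0},
  {"dp": [0, 0, 0], "delta_rot": [0, 0, 0], "fingers": 0},
])

```text
clock: 19.75
position: [0.4771, -0.0099, 0.2038]
ee_rot: [-0.001, 1.0, 0.009, -0.001]
contact_force: [-0.3, -0.2, -2.7]
width: 0.0291
gripper_force: 95.3
```

Request:
servo_tool([
  {"dp": [0, 0, 0.005], "delta_rot": [0, 0, 0], "fingers": 0},
  {"dp": [0, 0, 0], "delta_rot": [0, 0, 0], "fingers": 0},
])

```text
clock: 19.95
position: [0.4771, -0.0099, 0.2027]
ee_rot: [-0.001, 1.0, 0.009, -0.001]
contact_force: [0.3, 0.3, -2.6]
width: 0.0292
gripper_force: 95.3
```

Request:
servo_tool([
  {"dp": [0, 0, 0.005], "delta_rot": [0, 0, 0], "fingers": 0},
  {"dp": [0, 0, 0], "delta_rot": [0, 0, 0], "fingers": 0},
])

```text
clock: 20.15
position: [0.4773, -0.0099, 0.2021]
ee_rot: [-0.001, 1.0, 0.009, -0.0]
contact_force: [-0.9, -0.6, -0.7]
width: 0.0294
gripper_force: 96.0
```

Request:
servo_tool([
  {"dp": [0, 0, 0.004], "delta_rot": [0, 0, 0], "fingers": 0},
  {"dp": [0, 0, 0], "delta_rot": [0, 0, 0], "fingers": 0},
])

```text
clock: 20.35
position: [0.4774, -0.01, 0.202]
ee_rot: [-0.0, 1.0, 0.009, -0.0]
contact_force: [-2.0, 0.5, 6.1]
width: 0.0292
gripper_force: 97.2
```

Contact with the tray floor. Releasing in stages.

Request:
servo_tool([
  {"dp": [0, 0, -0.003], "delta_rot": [0, 0, 0], "fingers": 0.25},
  {"dp": [0, 0, 0], "delta_rot": [0, 0, 0], "fingers": 0.36},
  {"dp": [0, 0, 0], "delta_rot": [0, 0, 0], "fingers": 0.45},
  {"dp": [0, 0, 0], "delta_rot": [0, 0, 0], "fingers": 0.6},
  {"dp": [0, 0, 0], "delta_rot": [0, 0, 0], "fingers": 0.8},
])

```text
clock: 20.85
position: [0.4772, -0.0099, 0.2014]
ee_rot: [-0.001, 1.0, 0.009, -0.001]
contact_force: [-0.3, 0.8, 0.4]
width: 0.0643
gripper_force: 0.0
```

Request:
servo_tool([
  {"dp": [0, 0, 0], "delta_rot": [0, 0, 0], "fingers": 0.8},
  {"dp": [0, 0, -0.05], "delta_rot": [0, 0, 0], "fingers": 0.8},
  {"dp": [0, 0, -0.1], "delta_rot": [0, 0, 0], "fingers": 0.8},
  {"dp": [0, 0, -0.15], "delta_rot": [0, 0, 0], "fingers": 0.8},
  {"dp": [0, 0, -0.2], "delta_rot": [0, 0, 0], "fingers": 0.8},
])

```text
clock: 21.35
position: [0.4764, -0.0099, 0.302]
ee_rot: [-0.001, 1.0, 0.009, -0.002]
contact_force: [1.0, -0.9, -0.3]
width: 0.0687
gripper_force: 0.0
```

Request:
servo_tool([
  {"dp": [0, 0, -0.2], "delta_rot": [0, 0, 0], "fingers": 0.8},
  {"dp": [0, 0, 0], "delta_rot": [0, 0, 0], "fingers": 0.8},
  {"dp": [0, 0, 0], "delta_rot": [0, 0, 0], "fingers": 0.8},
])

```text
clock: 21.65
position: [0.4775, -0.0101, 0.343]
ee_rot: [-0.0, 1.0, 0.009, 0.001]
contact_force: [-0.1, 0.6, -0.7]
width: 0.0683
gripper_force: 0.0
```

```bash
python3 - <<'E'
from h import *
a=grab("scene")[0]; b=grab("side")[0]
save("c8.png",cv2.resize(np.hstack([a[100:380,140:460],b[100:380,200:520]]),None,fx=1.25,fy=1.25))
E
```

```text
(no output)
```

View pics/c8.png

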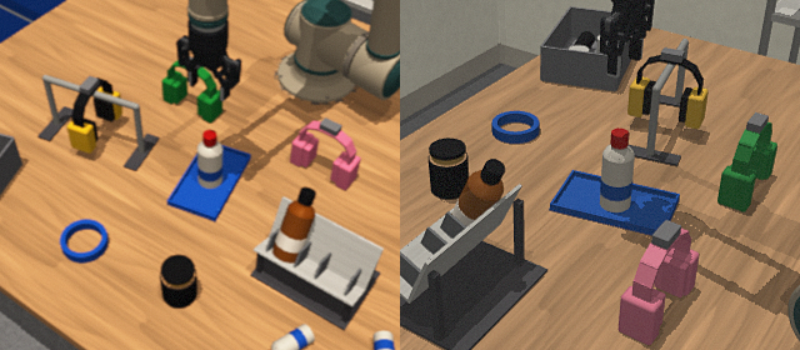

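The bottle stands upright in the tray (left half (210,160)). The headset still hangs on the bar (90,110), nothing else has moved and the gripper is clear.

```bash
python3 -c "from rig import manip; print(manip.sign_off())"
```

```text
the job is handed in; nothing more can be done
None
```

The yellow ear defenders hang on the rail's bar and the large white bottle stands upright in the tray; the amber bottle, canister and tape roll look undisturbed in the last images, and I handed the job in at about 22 s of the 64 s allowed.

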